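Hold the hidden bolt head behind a bracket while the nut is run on

ROBOT

A 6-joint arm with a two-finger parallel gripper is mounted at the origin on a cart in front of the work surface, level with it; the furniture and walls round the work are solid. World frame = base frame: x ahead of the robot, y to its left, z up, the work surface at z = 0. Lengths are in m, angles in rad, forces in N, time in s.
With the tool pointing down it reaches from about 0.25 to 0.775 m from the base axis. Payload 4 kg.
Tool frame: the origin (TCP) lies at the very end of the fingers, on their centre line; the grasp point (between the pads) lies 19 mm behind it (robot.hold_point_z is the distance from the TCP to the grasp point, in m); z points along the fingers, y is the line along which they close (so a half turn about z gives the same grasp; the last joint's range is limited). The gripper opens to 94 mm and grips with 3 to 60 N. Pads are 16 mm wide; open, the fingers measure 119 mm over their backs; the gripper's body (75 mm by 177 mm) begins 78 mm behind the grasp point.
Start: joints at [1.095, 0.087, 1.371, -0, 1.684, -0.103], TCP at [0.2, 0.512, 0.206] pointing down, gripper open.
Joint ranges: [-3.1, 3.1], [-0.76, 2.03], [0.27, 2.55], [-1.08, 4.22], [0.17, 2.65], [-2.57, 2.57]. Speed limits (rad/s): [2.79, 2.79, 3.14, 3.14, 3.14, 3.14].

INTERFACE

Orientations are given as [roll, pitch, yaw] about the fixed x, y, z axes, in that order (R = Rz(yaw) Ry(pitch) Rx(roll)).
In Python, from bench import robot gives the robot as it stands.
- The arm moves only by the tool carry_out, never from a script. Its argument "steps" is a list of rows, each a list of 3 entries, a list of its own where there are three numbers: the shift along the tool's x, y, z in m, then the turn about the tool's z in units of 10 degrees (1.0 is 10 degrees), then the closure, from -1 (fully open) to 1 (shut). In form: [[[tx, ty, tz], roll, jaw], ...]. A call has 1 to 10 rows; each row is the pose to reach, as a shift and turn from the pose commanded when the call began, along the tool's axes at that moment; what a row does not reach only later rows make up. A row lasts 1/8 s, in which the tool goes at most 62.5 mm and 10.7 degrees, less where a joint would pass 70% of its speed; a pose out of reach is approached as far as the arm can. A call with a gripper value outside its range is refused whole. The fingers move at their own pace and stop on an object; the grip force is fixed at half the most. Time passes only in rows, so rows that repeat a pose let the fingers close. It gives the time, the measured TCP pose, the force, the opening and the grip force at its end, in the units of the state.
- robot.get_obs(): the state, without advancing time (a new reading comes with each control period).
- robot.snapshot(name): name is "scene" or "top" or "wrist"; returns a dict with "image" (420x560x3 uint8, red, green, blue), "z_map" (420x560 float32, m along the optical axis (not along the pixel's ray), 0 where there is no reading), "mtx" (3x3 intrinsics, pixels), "R" (3x3) and "t" (3): a world point X has camera coordinates R X + t. Camera axes: x right, y down, z forward; pixel columns grow to the right and rows downward; lengths in m; the calibration is good to about 2 mm. A picture is of the moment at which its call begins.
- robot.close_job(): hands the job in; it is judged then, once.
The state is a dict: "time": time; "joint_positions": joint angles; "qvel": joint speeds; "joint_torque": joint torques, N m; "tool_pos": TCP position; "ee_rot": TCP orientation; "wrist_force": force on the tool from outside, world axes, zero at the start; "wrist_torque": the same for the moment, N m; "width": finger opening in m; "finger_force": force on a finger pad.
Only numpy, scipy, OpenCV 4.12 (cv2) and the standard library are available. Lean on these libraries where they do the work, as an engineer would, in place of code of your own. Each camera call takes 0.05 s, during which the arm holds its last target. There are 200 camera calls.

TASK

The nut runner cannot tighten the nut because the bolt turns along with it. Swing the yellow cover fully open towards the runner, reach down into the gap behind the white bracket, grip the hex bolt head there and hold it still: finish while still holding it, do not let go. Leave the other things on the worktop where they are.

Things in the scene. Friction and masses are not known exactly. Their poses are not given: they have to be found in the camera images.
- fixture: assembly fixture fixed to the worktop, base plate 165 x 150 x 8 mm. Origin at worktop level straight below the middle of the bolt head; x points along the bolt axis away from the nut runner (roughly to the robot's right), z up. A grey nut runner (42 mm cylinder, orange band, to x = -118 mm, top 111 mm high) turns a socket on the nut on the bracket's -x side
- gap_top (a point): middle of the mouth of the gap, straight above the bolt head, at the level of the plates' top edges (115 mm). The gap lies between two upright plates 6 mm thick and 130 mm long along the fixture's y: the white bracket (fixture x = -30 to -24 mm) and a steel back fence (x = 24 to 30 mm). It is 48 mm wide, open at both ends and down to the base plate
- bolt_center (a point): middle of the hex bolt head in the gap, 90 mm above the worktop; has the fixture's axes. The dark steel head is 19 mm across flats, 22 mm across corners, 14 mm long along the bolt axis (x = -7 to 7 mm); a brass sleeve of 16 mm diameter lies between it and the bracket (to x = -13 mm). Grip it from above, fingers closing along the fixture's y
- bolt (a joint): turn of the bolt and its head about its level axis, rad; at 0 and every 60 degrees two flats of the head are upright, facing the fixture's +y and -y. From the start it creeps on at about 0.3 rad/s, driven by the nut with about 0.08 N m, without end; a firm grip on the head (some 40 N) stops it and lets the flats settle against the fingers within about 2 s
- cover (a joint): angle of the yellow cover plate, rad: 0 = closed, level over the gap, 2 mm above the plates; 2.6 = fully open, leaning over the nut runner. Hinged along the top of the white bracket, it swings up and over towards the runner. 80 g, light hinge: let go below about 1.2 it falls shut, beyond about 2.0 it falls fully open, between those it may stay
- cover_hinge (a point): middle of the cover's hinge line (along the fixture's y), 119 mm above the worktop, at fixture x = -33 mm; has the fixture's axes
- cover_bar (a point): middle of the black pull bar, 30 mm long along the fixture's y, 10 mm thick, on a 10 mm stem, 85 mm from the hinge line; the cover plate (100 mm along y, 4 mm thick) ends 20 mm short of it. Closed, it overhangs behind the back fence, 119 mm high. Frame: x from hinge to bar. Pinched by its two ends (fingers closing along y) it can turn between them as the cover swings
- oil_bottle_mid (a point): bystander: small brown bottle with black cap, 26 x 26 x 60 mm, middle of its height; stands close behind the back fence
- coverslip_box_mid (a point): bystander: small yellow-lidded box, 32 x 32 x 17 mm, its middle; beside the fixture's base plate, on its +y side
- dish_mid (a point): bystander: flat clear dish, 60 mm diameter, 14 mm high, its middle
- counter_mid (a point): bystander: grey hand tally counter, 45 x 61 x 27 mm, its middle
- red_bottle_mid (a point): bystander: red dropper bottle, 37 mm diameter, 106 mm tall, its middle

How it is judged:
On the way, in this order (a step that is already met when the one before it is completed fails the run):
1. the yellow cover is swung fully open (value of joint cover above 2.2 rad), for 0.2 s.
2. the bolt head is gripped and no longer turns (velocity of joint bolt between -0.04 and 0.04 rad/s and contact force between the fingers and bolt above 5 N and distance between the grasp point and bolt_center below 0.02 m), for 1 s.
At the end, for the whole second after the job is handed in: the fingers are closed round the bolt head (grasp point within 20 mm of its middle, contact force over 5 N), the bolt turns at less than 0.04 rad/s, and the cover is open beyond 2.2 rad (all of step 2 and value of joint cover above 2.2 rad); the arm keeps its last pose, push and grip.
It fails at once if oil bottle moved more than 30 mm (distance of oil_bottle_mid from where it was at the start of the episode above 0.03 m).
It fails at once if coverslip box moved more than 30 mm (distance of coverslip_box_mid from where it was at the start of the episode above 0.03 m).
It fails at once if dish moved more than 30 mm (distance of dish_mid from where it was at the start of the episode above 0.03 m).
It fails at once if counter moved more than 30 mm (distance of counter_mid from where it was at the start of the episode above 0.03 m).
It fails at once if red bottle moved more than 30 mm (distance of red_bottle_mid from where it was at the start of the episode above 0.03 m).
It also fails if it takes over 51 s, if anything falls off the work surface, if the arm or the gripper's body presses on something with over 40 N, if the wrist force passes 120 N, or if a joint passes its speed limit or range.

## Working session

There is one attempt and no reset: what is moved stays moved. The work goes in short steps, Python scripts to look and compute and a tool call to move; the robot and the scene stay as the last step left them, time stands still between calls to the robot, and variables do not carry over. Pictures are saved under pics/ and viewed, at most 10 in all, crops included, and the job is handed in when it is done.

Besides the shell and the picture viewer there is one more tool, called after ">>>" as name([rows], argument=value, ...), one row to a line, values as JSON. carry_out: Moves the arm, as the interface text tells. Its arguments: {"type":"object","properties":{"steps":{"type":"array","items":{"type":"array"}}},"required":["steps"]}

```bash
mkdir -p pics
cat > h.py <<'E'
import numpy as np, cv2
from bench import robot
def snap(n,f=None):
    s=robot.snapshot(n)
    if f: cv2.imwrite('pics/'+f,s['image'][:,:,::-1])
    return s
def cloud(s):
    z=s['z_map'];v,u=np.indices(z.shape);K=s['mtx']
    c=np.stack([(u-K[0,2])/K[0,0]*z,(v-K[1,2])/K[1,1]*z,z],-1)
    return (c-s['t'])@s['R']
E
python3 - <<'E'
from h import *
for n in('scene','top'):
    s=snap(n,n+'0.png');np.savez('pics/'+n+'0.npz',P=cloud(s),im=s['image'],z=s['z_map'])
print(robot.get_obs())
E
```

```text
{'time': 0.1, 'joint_positions': array([ 1.09491031e+00,  8.78653253e-02,  1.37207943e+00,  9.69224967e-06,
        1.68363067e+00, -1.03092794e-01]), 'qvel': array([-0.00307351, -0.00277592, -0.00232757,  0.00023929, -0.00014998,
       -0.00090836]), 'joint_torque': array([ 2.63922710e-03, -3.41249228e+01, -3.03304410e+01,  7.19660986e-02,
        3.03950545e-02, -9.79895026e-05]), 'tool_pos': array([0.2000876 , 0.5117775 , 0.20444188]), 'ee_rot': array([-3.13962140e+00, -2.13628627e-04,  2.76880031e+00]), 'wrist_force': array([ 0.5653219 , -0.31967713,  0.54034987]), 'wrist_torque': array([-0.0270487 ,  0.02612865,  0.01706067]), 'finger_force': 0.0, 'width': 0.09388574823377024}
```

View pics/scene0.png

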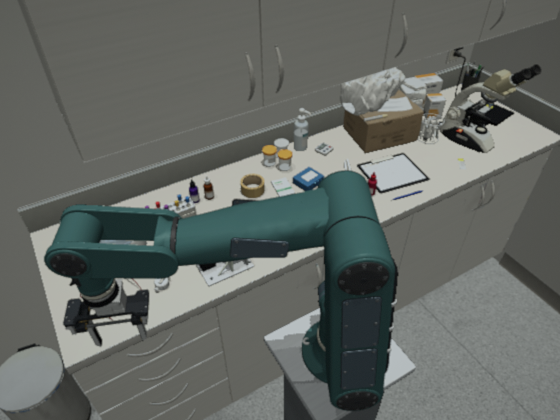

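View pics/top0.png

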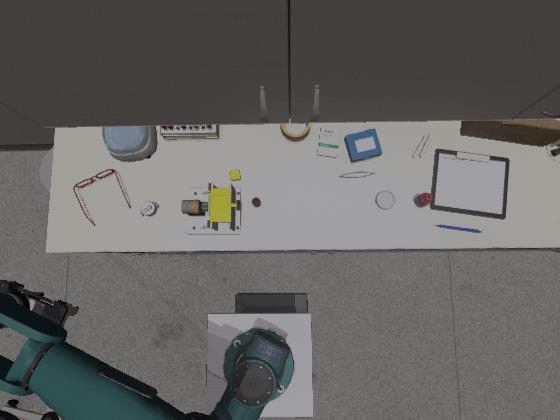

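The scene view has the fixture hidden by the arm. The top view shows the yellow cover at about (222,205), the runner at (192,207), the oil bottle cap at (257,202) and the coverslip box at (235,175). Next I measure from it.

Run:
```python
from h import *
d=np.load('pics/top0.npz');P,im=d['P'],d['im'];sub=np.s_[160:250,170:275]
hsv=cv2.cvtColor(im,cv2.COLOR_RGB2HSV)
y=(hsv[...,0]>22)&(hsv[...,0]<35)&(hsv[...,1]>150)&(hsv[...,2]>80)
n,l,st,c=cv2.connectedComponentsWithStats(y.astype(np.uint8))
for i in range(1,n):
    if st[i,4]>20 :
        Q=P[l==i];print(st[i],c[i],np.median(Q,0),Q.min(0),Q.max(0))
        r=cv2.minAreaRect((Q[:,:2]*1000).astype(np.float32));print(r)
for (u,v) in [(257,202),(192,207),(240,207),(236,215),(385,200),(424,200),(200,190)]: print(u,v,P[v,u])
g=P[185:232:3,184:262:3,2]*1000
np.set_printoptions(linewidth=250);print(g.round().astype(int))
cv2.imwrite('pics/topc.png',cv2.resize(im[155:250,165:285,::-1],None,fx=6,fy=6,interpolation=cv2.INTER_CUBIC))
```

```text
[230 170  10  10  51] [234.66666667 174.56862745] [0.58101739 0.07365559 0.01657318] [0.5666845  0.06037522 0.00854548] [0.59745194 0.08997475 0.02495481]
((582.2664794921875, 75.1285400390625), (30.490262985229492, 29.309703826904297), 1.8842355012893677)
[210 188  26  34 664] [220.64759036 204.5376506 ] [0.46827154 0.10066594 0.12109236] [ 0.27482503 -0.09795503  0.0970736 ] [0.51782776 0.13280879 1.32809971]
((378.99139404296875, 38.67161560058594), (327.8262023925781, 102.95576477050781), 35.2422981262207)
257 202 [4.85389632e-01 2.02262214e-04 5.72964741e-02]
192 207 [0.46416802 0.18677157 0.11153005]
240 207 [ 0.47977401  0.05919089 -0.00201202]
236 215 [0.45306313 0.07079228 0.00614767]
385 200 [ 0.49304586 -0.39815583  0.01621775]
424 200 [ 0.48233288 -0.50171304  0.07097977]
200 190 [0.53495628 0.18654591 0.00800336]
[[   5   -3    0    1   -4    0    7   -1  122  114   -3    4 1328   -3   -6  116    4   -1   -3   -4    4   -2    1    1    6   -4]
 [   0    3    8    7   13   10    8   10  122  122  122  120  120  123  121  123   83    2    5    2   -2    2    2    3 1328   
[... 1166 characters left out ...]
 -4    1   -3   -5    2    6    1]
 [   1   -2    5    6    7    9    4   10   13  122  120  119  121  123  123  122   73    8    7   -1    7   -1    1   -2    1    3]
 [  -8   -1    9    7   11    7    5    8  119  118  125  119  121  120  120  119   75   12   11   -2    1    2    1    2    1   -3]
 [   3    3    8   12    9    8    5   13  124  117   68   21    7    5    8  113   71    8   11    3   -4   -2   -2   -2   -1    2]
 [  -4   -4    7    4    8   11   18   31  124  112   77   19    6   13    9  111   70    9    8   -1   -2    2   -2    2    4   -5]
 [   2   -1    8    9    9    8    6    6    7   11    7   19    6   12    5    5    5    4    8    2   -2   -3    3   -4    5   -2]]
```

View pics/topc.png

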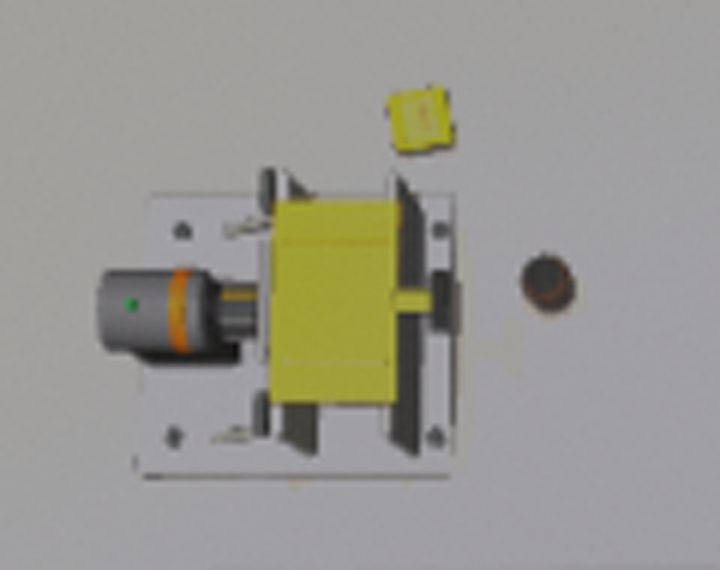

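The crop shows the cover with its bar at about (239,205) in full-image pixels. Fixture x is roughly world -y, and the box and bottle are clear of the cover's swing. Next I fit the plate and base plate.

Run:
```python
from h import *
s=snap('top');d=np.load('pics/top0.npz');im=d['im'];K,R,t=s['mtx'],s['R'],s['t']
def atz(uv,z):
    r=(np.c_[uv,np.ones(len(uv))]@np.linalg.inv(K).T)@R; o=-R.T@t
    return (o+r*((z-o[2])/r[:,2])[:,None])[:,:2]
hsv=cv2.cvtColor(im,cv2.COLOR_RGB2HSV);h,S,V=cv2.split(hsv)
y=((h>22)&(h<35)&(S>150)&(V>80)).astype(np.uint8);y[:187]=0
y=cv2.morphologyEx(y,cv2.MORPH_OPEN,np.ones((7,7)))
v,u=np.nonzero(y);r=cv2.minAreaRect((atz(np.c_[u,v],.123)*1000).astype(np.float32));print('plate',r,K[0,0],-R.T@t)
print(cv2.boxPoints(r))
# column edge angle: per-row left/right ends
rows=np.unique(v);L=atz(np.array([[u[v==k].min(),k] for k in rows]),.123);Rr=atz(np.array([[u[v==k].max(),k] for k in rows]),.123)
for E in(L,Rr):print('edge dy/dx',np.polyfit(E[:,0],E[:,1],1))
# bar
b=((V<60)).astype(np.uint8);b[:198]=0;b[212:]=0;b[:,:235]=0;b[:,243:]=0
v,u=np.nonzero(b);print('bar',atz(np.c_[u,v],.122).mean(0),len(u))
# base plate corners (crop px /6)
c=np.array([[148,193],[456,193],[452,478],[137,475]])/6-.5+[165.5,155.5]
print(atz(c,.008))
print('cap',atz(np.array([[165+548/6,155+284/6]]),.06))
```

```text
plate ((477.6246032714844, 101.41415405273438), (74.85163879394531, 55.62425231933594), 0.5060437321662903) 422.316229470264 [ 0.27482503 -0.09795503  1.32809971]
[[439.9546  128.89464]
 [440.44586  73.27257]
 [515.2946   73.93367]
 [514.80334 129.55574]]
edge dy/dx [0.01594302 0.12134822]
edge dy/dx [0.00883232 0.06938241]
bar [0.47003575 0.04991779] 18
[[0.54468112 0.22000073]
 [0.54227644 0.05513249]
 [0.39039763 0.05651202]
 [0.39392352 0.2221918 ]]
cap [[0.48393987 0.00202975]]
```

>>> carry_out([
  [[-0.02,-0.016,-0.01],0.3,-1],
  [[-0.06,-0.048,-0.03],1.0,-1],
  [[-0.105,-0.083,-0.034],1.7,-1],
  [[-0.15,-0.119,-0.034],2.5,-1],
  [[-0.195,-0.154,-0.034],3.2,-1],
  [[-0.24,-0.19,-0.034],3.9,-1],
  [[-0.285,-0.226,-0.034],4.6,-1],
  [[-0.33,-0.261,-0.034],5.4,-1],
  [[-0.375,-0.297,-0.034],6.1,-1],
  [[-0.42,-0.332,-0.034],6.8,-1],
])

```text
time: 1.4
tool_pos: [0.471, 0.0483, 0.2393]
ee_rot: [-3.142, -0.0, 1.578]
wrist_force: [1.2, 1.3, -0.6]
width: 0.094
finger_force: 0.0
```

>>> carry_out([
  [[0,0,0],0,-1],
  [[0,0,0],0,-1],
  [[0,0,0],0,-1],
])

```text
time: 1.78
tool_pos: [0.47, 0.0513, 0.2396]
ee_rot: [3.142, -0.0, 1.584]
wrist_force: [0.6, -0.0, -0.6]
width: 0.0942
finger_force: 0.0
```

Run:
```python
from h import *
s=snap('wrist','w1.png');np.savez('pics/w1.npz',P=cloud(s),**s)
o=robot.get_obs();print(o['tool_pos'],o['ee_rot'],o['joint_positions'],-s['R'].T@s['t'])
```

```text
[0.47006416 0.05138363 0.23968002] [ 3.14121161e+00 -3.29203478e-04  1.58465600e+00] [-1.13570858e-02 -9.01805828e-02  1.48071487e+00  3.44261634e-04
  1.75068574e+00 -2.51550394e-02] [0.46865552 0.13038292 0.42030466]
```

View pics/w1.png

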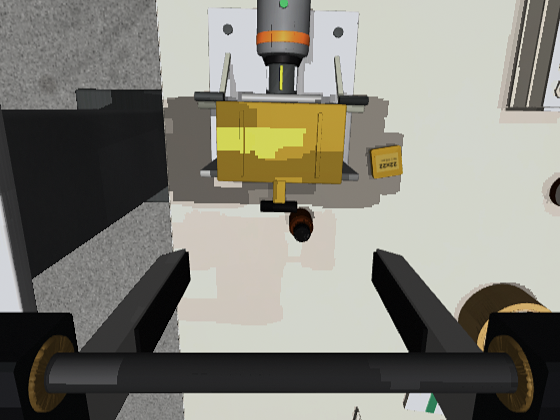

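The wrist view shows the whole cover: plate about (217–346, 102–183), bar at (279,206), oil bottle at (301,224), coverslip box at (387,162). Now I refine with it.

Run:
```python
from h import *
d=np.load('pics/w1.npz');P,im=d['P'],d['image']
sub=np.zeros(im.shape[:2],bool);sub[85:240,195:365]=1
pl=sub&(abs(P[...,2]-.123)<.006)&(im[...,0]>90)&(im[...,2]<80)
pl=cv2.morphologyEx(pl.astype(np.uint8),cv2.MORPH_OPEN,np.ones((21,21)))>0
r=cv2.minAreaRect((P[pl][:,:2]*1000).astype(np.float32));print('plate',r,np.median(P[pl][:,2]));print(cv2.boxPoints(r))
bm=sub&(im.max(2)<45);bm[:198]=0;bm[214:]=0;bm[:,255:0]=0;bm&=(P[...,2]>.1)
b=P[bm];print('bar',b.min(0),b.max(0),np.median(b,0),len(b))
v,u=np.nonzero(bm);print(u.min(),u.max(),v.min(),v.max())
v,u=np.nonzero(pl);e=[];
for k in range(u.min()+8,u.max()-8,3):
    q=v[u==k]; e.append([*P[q.min(),k][:2],*P[q.max(),k][:2]])
e=np.array(e);print(np.polyfit(e[:,0],e[:,1],1),np.polyfit(e[:,2],e[:,3],1))
```

```text
plate ((469.44635009765625, 103.6259536743164), (60.58122634887695, 97.95822143554688), 89.88662719726562) 0.12242636166880388
[[420.4074   73.43231]
 [518.3654   73.23848]
 [518.4853  133.8196 ]
 [420.52728 134.01343]]
bar [0.45403584 0.04857329 0.12148795] [0.48262845 0.13038292 0.42030466] [0.46865552 0.05355344 0.12456392] 359
261 302 201 213Traceback (most recent call last):
  File "<stdin>", line 12, in <module>
    return umr_minimum(a, axis, None, out, keepdims, initial, where)
ValueError: zero-size array to reduction operation minimum which has no identity
```

>>> carry_out([
  [[0.0015,-0.001,0.02],0.05,-1],
  [[0.0015,-0.001,0.06],0.05,-1],
  [[0.0015,-0.001,0.1],0.05,-1],
  [[0.0015,-0.001,0.131],0.05,-1],
  [[0.0015,-0.001,0.131],0.05,-1],
  [[0.0015,-0.001,0.131],0.05,0.5],
  [[0.0015,-0.001,0.131],0.05,1],
  [[0.0015,-0.001,0.131],0.05,1],
  [[0.0015,-0.001,0.131],0.05,1],
  [[0.0015,-0.001,0.131],0.05,1],
])

```text
time: 3.08
tool_pos: [0.4697, 0.0515, 0.1087]
ee_rot: [3.141, -0.0, 1.573]
wrist_force: [0.4, 0.4, 0.6]
width: 0.0475
finger_force: 0.0
```

>>> carry_out([
  [[0,0,0],0,1],
  [[0,0,0],0,1],
  [[0,0,0],0,1],
  [[0,0,0],0,1],
])

```text
time: 3.58
tool_pos: [0.4684, 0.0515, 0.1083]
ee_rot: [-3.139, 0.0, 1.573]
wrist_force: [-5.4, -0.1, 3.6]
width: 0.0295
finger_force: 30.0
```

Run:
```python
from h import *
s=snap('wrist','w2.png')
for th in np.arange(0,2.41,.12): print(th.round(2),(.085*(1-np.cos(th))).round(4),(-.085*np.sin(th)).round(4))
```

```text
0.0 0.0 -0.0
0.12 0.0006 -0.0102
0.24 0.0024 -0.0202
0.36 0.0054 -0.0299
0.48 0.0096 -0.0393
0.6 0.0148 -0.048
0.72 0.0211 -0.056
0.84 0.0283 -0.0633
0.96 0.0363 -0.0696
1.08 0.0449 -0.075
1.2 0.0542 -0.0792
1.32 0.0639 -0.0823
1.44 0.0739 -0.0843
1.56 0.0841 -0.085
1.68 0.0943 -0.0845
1.8 0.1043 -0.0828
1.92 0.1141 -0.0799
2.04 0.1234 -0.0758
2.16 0.1322 -0.0707
2.28 0.1404 -0.0645
2.4 0.1477 -0.0574
```

View pics/w2.png

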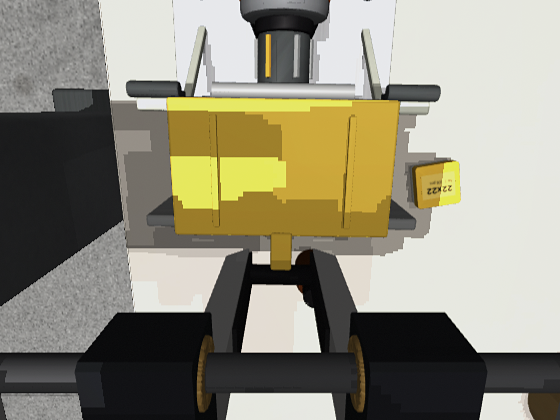

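The bar is pinched by its two ends (width 29.5 mm, fingers at about (235–335, 275)). Swinging along the arc.

>>> carry_out([
  [[0.0006,-0.001,-0.0102],0,1],
  [[0.0024,-0.001,-0.0202],0,1],
  [[0.0054,-0.001,-0.0299],0,1],
  [[0.0096,-0.001,-0.0393],0,1],
  [[0.0148,-0.001,-0.048],0,1],
  [[0.0211,-0.001,-0.056],0,1],
  [[0.0283,-0.001,-0.0633],0,1],
  [[0.0363,-0.001,-0.0696],0,1],
  [[0.0449,-0.001,-0.075],0,1],
  [[0.0542,-0.001,-0.0792],0,1],
])

```text
time: 4.88
tool_pos: [0.4689, 0.1061, 0.1882]
ee_rot: [3.14, 0.0, 1.573]
wrist_force: [0.3, -1.1, -3.8]
width: 0.0291
finger_force: 30.0
```

>>> carry_out([
  [[0.0097,0,-0.0031],0,1],
  [[0.0197,0,-0.0051],0,1],
  [[0.0299,0,-0.0058],0,1],
  [[0.0401,0,-0.0053],0,1],
  [[0.0501,0,-0.0036],0,1],
  [[0.0599,0,-0.0007],0,1],
  [[0.0692,0,0.0034],0,1],
  [[0.078,0,0.0085],0,1],
  [[0.0862,0,0.0147],0,1],
  [[0.0935,0,0.0218],0,1],
])

```text
time: 6.12
tool_pos: [0.4699, 0.2012, 0.1669]
ee_rot: [3.137, -0.003, 1.574]
wrist_force: [4.9, 1.4, 4.2]
width: 0.0293
finger_force: 30.0
```

Run:
```python
from h import *
s=snap('wrist','w3.png')
print(robot.get_obs()['tool_pos'])
```

```text
[0.46982494 0.20210294 0.1658911 ]
```

View pics/w3.png

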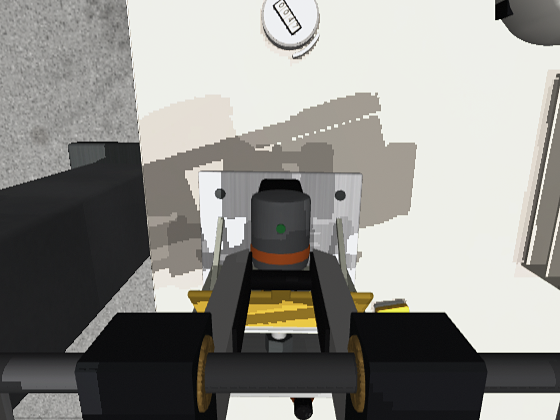

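The cover is over the runner, with the bar still between the fingers at about (280,275). Releasing and lifting.

>>> carry_out([
  [[0,0,0],0,-1],
  [[0,0,0],0,-1],
  [[0,0,0],0,-1],
  [[0,0,0],0,-1],
  [[0,0,0],0,-1],
  [[0,0,-0.03],0,-1],
  [[0,0,-0.06],0,-1],
  [[-0.04,0,-0.07],0,-1],
  [[-0.08,0,-0.07],0,-1],
  [[-0.12,0,-0.07],0,-1],
])

```text
time: 7.42
tool_pos: [0.4684, 0.0782, 0.2363]
ee_rot: [3.141, -0.0, 1.574]
wrist_force: [0.0, -0.1, -0.4]
width: 0.0941
finger_force: 0.0
```

>>> carry_out([
  [[-0.04,0,0],0,-1],
  [[-0.05,0,0],0,-1],
  [[-0.05,0,0],0,-1],
  [[-0.05,0,0],0,-1],
])

```text
time: 7.92
tool_pos: [0.4686, 0.0303, 0.2359]
ee_rot: [-3.142, -0.001, 1.575]
wrist_force: [0.9, -0.3, -0.1]
width: 0.094
finger_force: 0.0
```

Run:
```python
from h import *
s=snap('wrist','w4.png');np.savez('pics/w4.npz',P=cloud(s),**s)
o=robot.get_obs();print(o['tool_pos'],o['ee_rot'],o['time'])
```

```text
[0.46862511 0.03035768 0.23589296] [ 3.14153175e+00 -5.66957345e-04  1.57488323e+00] 7.975
```

View pics/w4.png

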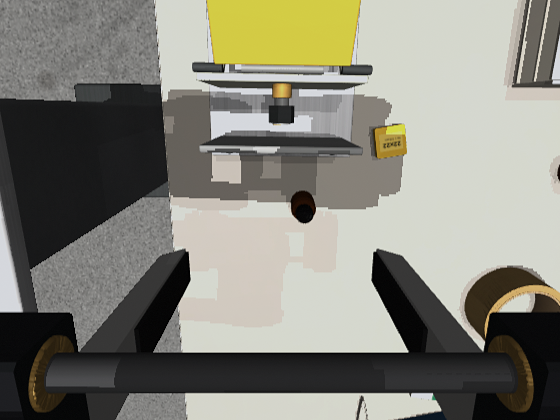

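The cover is fully open, the gap is clear and the dark bolt head is visible at about (282,115), with the brass sleeve above it at (282,90). Now I locate the head.

Run:
```python
from h import *
d=np.load('pics/w4.npz');P,im=d['P'],d['image']
m=(P[...,2]>.085)&(P[...,2]<.108);m[:100]=0;m[128:]=0;m[:,:262]=0;m[:,302:]=0;m&=im.max(2)<70
q=P[m];print('head',np.percentile(q,[2,50,98],0),len(q))
top=(abs(P[...,2]-.115)<.004);
for nm,a,b in(('bracket',70,95),('fence',135,158)):
    k=top.copy();k[:a]=0;k[b:]=0;k[:,:200]=0;k[:,365:]=0;q=P[k];print(nm,np.percentile(q,[1,50,99],0),len(q),np.polyfit(q[:,0],q[:,1],1))
k=P[60:165:3,250,:];print(k.round(3)[:,1:].tolist())
```

```text
head [[0.45879291 0.09820225 0.09078135]
 [0.46869348 0.10457158 0.09967383]
 [0.47875223 0.11170504 0.10246705]] 445
bracket [[0.4084156  0.12834163 0.11253905]
 [0.46857023 0.13165825 0.11614663]
 [0.52999587 0.13517139 0.11799532]] 1439 [-0.0120077   0.13728775]
fence [[0.4059112  0.07480234 0.11169955]
 [0.46876767 0.07816    0.11612946]
 [0.53167613 0.08157436 0.11793787]] 1306 [-0.01239505  0.08400013]
[[0.142, 0.126], [0.141, 0.124], [0.139, 0.122], [0.137, 0.123], [0.145, 0.008], [0.133, 0.117], [0.131, 0.117], [0.129, 0.111], [0.129, 0.073], [0.129, 0.021], [0.127, 0.009], [0.124, 0.009], [0.121, 0.009], [0.118, 0.01], [0.115, 0.009], [0.112, 0.011], [0.109, 0.01], [0.106, 0.008], [0.103, 0.01], [0.1, 0.01], [0.097, 0.009], [0.094, 0.008], [0.091, 0.01], [0.088, 0.009], [0.085, 0.009], [0.081, 0.009], [0.081, 0.048], [0.081, 0.08], [0.081, 0.109], [0.08, 0.117], [0.077, 0.116], [0.063, 0.01], [0.058, 0.001], [0.055, 0.002], [0.052, 0.002]]
```

>>> carry_out([
  [[0.03,0,0],0.1,-1],
  [[0.06,0,0],0.1,-1],
  [[0.0745,0,0],0.1,-1],
  [[0.0745,0,0.01],0.1,-1],
  [[0.0745,0,0.04],0.1,-1],
  [[0.0745,0,0.07],0.1,-1],
  [[0.0745,0,0.09],0.1,-1],
  [[0.0745,0,0.1],0.1,-1],
  [[0.0745,0,0.1],0.1,-1],
  [[0.0745,0,0.1],0.1,-1],
])

```text
time: 9.22
tool_pos: [0.4691, 0.1036, 0.1369]
ee_rot: [3.14, -0.0, 1.556]
wrist_force: [-0.5, -0.3, -0.1]
width: 0.0937
finger_force: 0.0
```

>>> carry_out([
  [[0.001,0,0.015],0,-1],
  [[0.001,0,0.035],0,-1],
  [[0.001,0,0.055],0,-1],
  [[0.001,0,0.066],0,-1],
  [[0.001,0,0.066],0,-1],
  [[0.001,0,0.066],0,1],
  [[0.001,0,0.066],0,1],
  [[0.001,0,0.066],0,1],
  [[0.001,0,0.066],0,1],
  [[0.001,0,0.066],0,1],
])

```text
time: 10.48
tool_pos: [0.4685, 0.1048, 0.07]
ee_rot: [3.141, -0.0, 1.556]
wrist_force: [-0.1, -0.0, -0.7]
width: 0.0473
finger_force: 0.0
```

>>> carry_out([
  [[0,0,0],0,1],
  [[0,0,0],0,1],
  [[0,0,0],0,1],
  [[0,0,0],0,1],
  [[0,0,0],0,1],
  [[0,0,0],0,1],
  [[0,0,0],0,1],
  [[0,0,0],0,1],
  [[0,0,0],0,1],
  [[0,0,0],0,1],
])

```text
time: 11.72
tool_pos: [0.4688, 0.1048, 0.0699]
ee_rot: [3.141, -0.0, 1.556]
wrist_force: [4.5, 0.1, -3.2]
width: 0.0188
finger_force: 30.0
```

>>> carry_out([
  [[0,0,0],0,1],
  [[0,0,0],0,1],
  [[0,0,0],0,1],
  [[0,0,0],0,1],
  [[0,0,0],0,1],
  [[0,0,0],0,1],
  [[0,0,0],0,1],
  [[0,0,0],0,1],
  [[0,0,0],0,1],
  [[0,0,0],0,1],
])

```text
time: 12.98
tool_pos: [0.4689, 0.1047, 0.0699]
ee_rot: [3.141, -0.0, 1.556]
wrist_force: [4.2, 0.0, -3.3]
width: 0.0185
finger_force: 30.0
```

>>> carry_out([
  [[0,0,0],0,1],
  [[0,0,0],0,1],
  [[0,0,0],0,1],
  [[0,0,0],0,1],
  [[0,0,0],0,1],
  [[0,0,0],0,1],
  [[0,0,0],0,1],
  [[0,0,0],0,1],
  [[0,0,0],0,1],
  [[0,0,0],0,1],
])

```text
time: 14.22
tool_pos: [0.4688, 0.1048, 0.0699]
ee_rot: [3.141, -0.0, 1.556]
wrist_force: [6.0, 0.2, -4.3]
width: 0.0189
finger_force: 30.0
```

Run:
```python
from h import *
s=snap('wrist','w5.png');o=robot.get_obs();print(o['width'],o['finger_force'],o['wrist_force'],o['wrist_torque'],o['time'])
```

```text
0.01862744077332404 29.998970003798604 [ 4.86392432 -0.22714262 -4.15605867] [-0.06773211 -0.93467516  0.00134773] 14.275
```

View pics/w5.png

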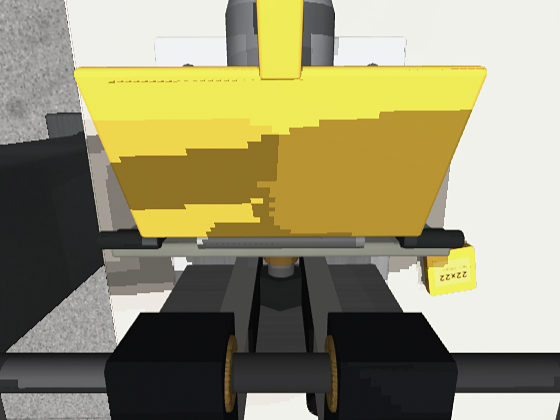

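The cover leans fully open over the runner, and the fingers hold the head at about (280,290). The width has stayed at 18.5–18.9 mm, so the flats are seated and the bolt is not turning. Handing in.

```bash
python3 -c "
from h import *
print(robot.close_job())"
```

```text
the job is handed in; nothing more can be done
None
```

I swung the cover fully open and handed the job in at about 14 s with the fingers still gripping the bolt head at 30 N. The finger opening held steady at about 19 mm, so the bolt appears stopped, but no verdict came back.

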